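Square the coupon stack and hold the press weight over it

ROBOT

A 7-joint arm with a two-finger parallel gripper is mounted at the origin on a cart in front of the work surface, level with it; the furniture and walls round the work are solid. World frame = base frame: x ahead of the robot, y to its left, z up, the work surface at z = 0. Lengths are in m, angles in rad, forces in N, time in s.
With the tool pointing down it reaches from about 0.425 to 0.925 m from the base axis. Payload 6.8 kg.
Tool frame: the origin (TCP) lies midway between the tips of the shut fingers; the grasp point (between the pads) lies behind it (grasp_offset is the z of the grasp point in the tool frame, in m); z points along the fingers, y is the direction in which the jaws open and shut (so a half turn about z gives the same grasp; the last joint's range is limited). The gripper opens to 88 mm and grips with 3 to 60 N. Pads are 20 mm wide; open, the fingers measure 115 mm over their backs; the gripper's body (75 mm by 178 mm) begins 61 mm behind the grasp point.
Start: joints at [-1.252, 0.477, 0.022, 1.555, -0.011, 1.109, -0.083], TCP at [0.279, 0.614, 0.223] pointing down, gripper open.
Joint ranges: [-2.96, 2.96], [-0.34, 2.1], [-1.41, 1.46], [0.24, 2.44], [-1.37, 4.51], [0.17, 1.92], [-2.96, 2.96]. Speed limits (rad/s): [2.39, 2.39, 3.14, 3.14, 3.14, 3.14, 3.14].

INTERFACE

Orientations are given as a rotation vector (axis times angle).
In Python, from bench import get_obs, grab_frame, close_job, grasp_offset gives the robot as it stands.
- The arm moves only by the shell command python3 -m inch 'ROWS' [OPENING] [FORCE]. ROWS is JSON, a list of rows, each an object of numbers: "x", "y", "z": the shift along the world's x, y, z in m; "turn": the turn about the world's z in degrees. A call has 1 to 20 rows; each row is the pose to reach, as a shift and turn from the pose measured when the call began; what a row does not reach only later rows make up. A row lasts 1/12 s, in which the tool goes at most 41.7 mm and 7.16 degrees, less where a joint would pass 70% of its speed; a pose out of reach is approached as far as the arm can. A call with a gripper value outside its range is refused whole. OPENING is the opening, from 0 (shut) to 1 (fully open), set as the call begins (- or left out, the last holds). The fingers move at their own pace and stop on an object; FORCE is the grip in N (left out, the last holds). Time passes only in rows, so rows that repeat a pose let the fingers close. It gives the time, the measured TCP pose, the force and the opening at its end, in the units of the state.
- get_obs(): the state, without advancing time (a new reading comes with each control period).
- grab_frame(name): name is "scene" or "top" or "wrist"; returns a dict with "pixels" (480x640x3 uint8, red, green, blue), "range_z" (480x640 float32, m along the optical axis (not along the pixel's ray), 0 where there is no reading), "vertical_fov" (degrees; the focal length in pixels is half the picture's height over the tangent of half this angle, whatever the lens; pixels are square), "cx", "cy" (the principal point, pixels), "distortion" ([k1, k2, p1, p2, k3] as OpenCV has them; the pictures are not rectified), "rvec" (rotation vector, rad) and "tvec" (3), from world to camera coordinates, as OpenCV has them. Camera axes: x right, y down, z forward; pixel columns grow to the right and rows downward; lengths in m; the calibration is good to about 2 mm. A picture is of the moment at which its call begins.
- close_job(): hands the job in, once; it reports no verdict.
The state is a dict: "time_s": time; "q": joint angles; "qvel": joint speeds; "tau": joint torques, N m; "position": TCP position; "eef_rot": TCP orientation; "ft_force": force on the tool from outside, world axes, zero at the start; "torque": the same for the moment, N m; "grip_width": finger opening in m.
Only numpy, scipy, OpenCV 4.12 (cv2) and the standard library are available. Lean on these libraries where they do the work, as an engineer would, in place of code of your own. Each camera call takes 0.05 s, during which the arm holds its last target. There are 200 camera calls.

TASK

First tap the four loosely stacked metal coupons on the green mat square, until their edges are flush all round, and let go of them. Then take the steel press weight by its black grip, lift it over the orange tube rack that stands between, and finish still holding it about one centimetre above the stack, level, centred and turned so that its edges line up with the coupons, never letting it touch them. Leave the tube rack, the brown vial, the bottle and the petri dish where they stand.

Things in the scene. Friction and masses are not known exactly. Their poses are not given: they have to be found in the camera images.
- mat: green mat, 120 mm (own x) by 110 mm (own y), 2 mm thick, fixed to the worktop; origin at the centre of its underside. It carries the stack of coupons near its middle, long sides roughly along the mat's x. (A large monitor stands at the back on the right, its lower edge reaching forward over the worktop: keep the gripper's body away from it when crossing.)
- plate_1: flat rectangular metal coupon, 50 mm along its own x, 40 mm along its own y, 5 mm thick; origin at the centre of its underside; aluminium, the lowest of the stack, on the mat (underside at 2 mm). The coupons start shifted up to about 6 mm and turned up to about 3.5 degrees against the lowest one; they slide when squeezed across the pile with 10 to 15 N.
- plate_2: flat rectangular metal coupon, 50 mm along its own x, 40 mm along its own y, 5 mm thick; origin at the centre of its underside; copper coloured, second from below (underside 7 mm above the worktop).
- plate_3: flat rectangular metal coupon, 50 mm along its own x, 40 mm along its own y, 5 mm thick; origin at the centre of its underside; aluminium, third from below (underside 12 mm above the worktop).
- plate_4: flat rectangular metal coupon, 50 mm along its own x, 40 mm along its own y, 5 mm thick; origin at the centre of its underside; copper coloured, the top one (underside 17 mm, top 22 mm above the worktop).
- weight: press weight, 0.2 to 0.45 kg: steel block 50 mm (own x) by 40 mm (own y), 18 mm high with its thin rubber sole; on top in the middle a black grip bar 36 mm along x, 14 mm wide along y, from 18 to 46 mm above the sole. Origin at the centre of the underside of the sole. Stands loose on the bare worktop, on the other side of the tube rack from the mat (mat and weight may be on either side).
- rack: orange tube rack with tubes, 62 mm (own x) by 112 mm (own y), 42 mm high, loose and light; origin at the centre of its underside. It stands between the mat and the weight with its length pointing roughly away from the robot.
- vial: brown glass vial with white cap, 25 mm across, 58 mm high, loose, a little behind the far end of the tube rack; origin at the centre of its underside
- bottle: white bottle with blue cap, 56 mm across, 118 mm high, loose, at the back; origin at the centre of its underside
- petri: clear petri dish, 68 mm across, 13 mm high, loose, at the back; origin at the centre of its underside
Mind the look-alikes: they are no part of the job. There is more than one size of the weight; the one meant has the size given above.

How it is judged:
By the outcome, as a careful person would: the job done as asked, in the order asked, and still so for the second after the job is handed in, while the arm keeps its last pose, push and grip.
It also fails if it takes over 67 s, if anything falls off the work surface, if the arm or the gripper's body presses on something with over 40 N, if the wrist force passes 120 N, or if a joint passes its speed limit or range.

## Working session

There is one attempt and no reset: what is moved stays moved. The work goes in short steps, Python scripts to look and compute and a shell command to move; the robot and the scene stay as the last step left them, time stands still between calls to the robot, and variables do not carry over. Pictures are saved under pics/ and viewed, about 8 in all and at most 12, crops included, and the job is handed in when it is done.

```bash
mkdir -p pics
cat > h.py <<'E'
import numpy as np, cv2
from bench import get_obs, grab_frame, close_job, grasp_offset
def K(f):
    h=f["pixels"].shape[0]; F=h/2/np.tan(np.radians(f["vertical_fov"])/2)
    return np.array([[F,0,f["cx"]],[0,F,f["cy"]],[0,0,1]])
def RT(f): return cv2.Rodrigues(np.array(f["rvec"],float))[0], np.array(f["tvec"],float)
def onplane(f,uv,z):
    p=cv2.undistortPoints(np.array(uv,float).reshape(-1,1,2),K(f),np.array(f["distortion"],float)).reshape(-1,2)
    R,t=RT(f); c=-R.T@t; d=np.c_[p,np.ones(len(p))]@R
    return c+d*((z-c[2])/d[:,2])[:,None]
def cloud(f):
    h,w=f["range_z"].shape; u,v=np.meshgrid(np.arange(w),np.arange(h))
    p=cv2.undistortPoints(np.stack([u,v],-1).reshape(-1,1,2).astype(float),K(f),np.array(f["distortion"],float)).reshape(-1,2)
    R,t=RT(f); z=f["range_z"].reshape(-1,1)
    return ((np.c_[p,np.ones(len(p))]*z-t)@R).reshape(h,w,3)
def save(n,im): cv2.imwrite(f"pics/{n}.png",cv2.cvtColor(im,cv2.COLOR_RGB2BGR))
E
python3 - <<'E'
from h import *
import pickle
fs={n:grab_frame(n) for n in("scene","top")}
pickle.dump(fs,open("f0.pkl","wb"))
for n,f in fs.items(): save(n+"0",f["pixels"]); R,t=RT(f); print(n,-R.T@t, f["vertical_fov"])
print(get_obs(), grasp_offset)
E
```

```text
scene [ 0.01762941 -0.10086061  0.72287402] 52.877741915181126
top [0.41700993 0.18782877 1.02243426] 47.643612589924174
{'time_s': 0.1, 'q': array([-1.25207494,  0.47769743,  0.02234836,  1.55630281, -0.0115168 ,
        1.10929078, -0.08311771]), 'qvel': array([ 0.00085229, -0.00177622,  0.00041413, -0.00106905,  0.00127318,
        0.00188287, -0.00047918]), 'tau': array([ 4.91262908e-03, -5.84088528e+01,  1.54031049e+00, -2.73309320e+01,
       -5.41170035e-02,  1.31225164e-02,  5.49000436e-05]), 'position': array([0.27922867, 0.61396824, 0.22181348]), 'eef_rot': array([-6.65337077e-01, -3.07009044e+00,  2.43899357e-03]), 'ft_force': array([-0.54500276,  0.04012575,  0.3295859 ]), 'torque': array([-0.00715362,  0.02450798,  0.05937677]), 'grip_width': 0.08778355286375474} -0.0187
```

View pics/top0.png

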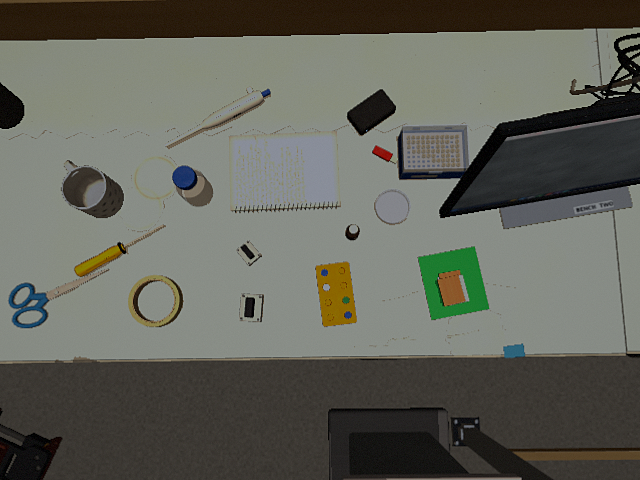

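View pics/scene0.png

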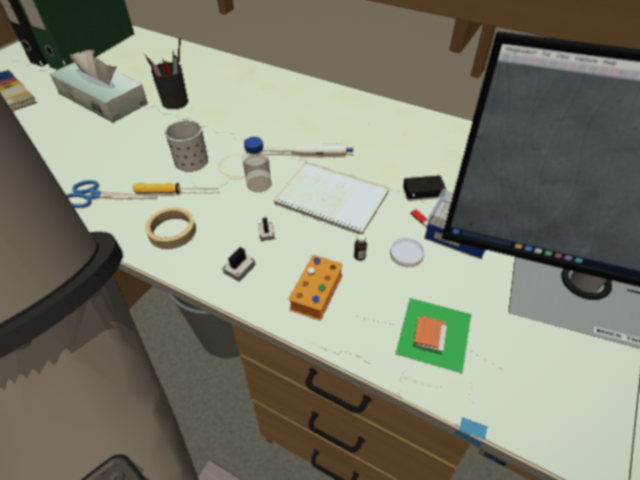

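The top view shows the mat (453,283) with the stack at (453,288), the rack at (336,294) and the vial at (352,232). The two weights are at (251,307), large, and (249,252), small. Next I enlarge crops to measure them.

Run:
```python
from h import *
import pickle
f=pickle.load(open("f0.pkl","rb"))["top"]; im=f["pixels"]
a=cv2.resize(im[235:335,220:300],None,fx=5,fy=5,interpolation=cv2.INTER_CUBIC)
b=cv2.resize(im[240:325,415:493],None,fx=5,fy=5,interpolation=cv2.INTER_CUBIC)
o=np.zeros((500,790,3),np.uint8); o[:,:400]=a; o[:425,400:790]=b; save("crop0",o)
C=cloud(f)
hsv=cv2.cvtColor(im,cv2.COLOR_RGB2HSV)
P=onplane
for n,uv,z in [("wbig",(251,307),.04),("wsmall",(249,252),.03),("stack",(453,288),.022),("rack",(336,294),.042),("vial",(352,232),.058),("bottle",(184,178),.118),("petri",(392,207),.013),("monitor corner",(441,216),.1)]:
    u,v=uv; print(n,P(f,[uv],z)[0].round(4),"depth pt",C[v,u].round(3))
def rect(m,z):
    c=max(cv2.findContours(m,cv2.RETR_EXTERNAL,cv2.CHAIN_APPROX_NONE)[0],key=cv2.contourArea)
    w=P(f,c.reshape(-1,2),z)[:,:2]; return cv2.minAreaRect((w*1000).astype(np.float32))
print("mat",rect(cv2.inRange(hsv,(50,100,50),(75,255,255)),.002))
r=cv2.inRange(hsv,(10,150,100),(25,255,255)); r[:,:300]=0;r[:,370:]=0; r[:255]=0
print("rack",rect(r,.042))
m=C[...,0]
mon=C[150:240,430:560].reshape(-1,3); mon=mon[mon[:,2]>.06]; print("monitor min x",mon[:,0].min(),"near",mon[mon[:,0]<mon[:,0].min()+.02].mean(0), mon.min(0),mon.max(0))
```

```text
wbig [0.4541 0.3183 0.04  ] depth pt [0.454 0.318 0.043]
wsmall [0.5555 0.3238 0.03  ] depth pt [0.555 0.323 0.035]
stack [ 0.4846 -0.0501  0.022 ] depth pt [ 0.485 -0.05   0.02 ]
rack [0.4753 0.1649 0.042 ] depth pt [0.476 0.165 0.038]
vial [0.5852 0.1345 0.058 ] depth pt [0.585 0.135 0.058]
bottle [0.6733 0.4243 0.118 ] depth pt [0.674 0.425 0.116]
petri [0.64   0.0553 0.013 ] depth pt [0.64  0.055 0.011]
monitor corner [ 0.6036 -0.017   0.1   ] depth pt [ 0.598 -0.01   0.129]
mat ((496.3514709472656, -55.04680633544922), (119.45989227294922, 109.58684539794922), 10.038870811462402)
rack ((476.2099914550781, 165.55250549316406), (109.79740142822266, 60.95342254638672), 6.384732246398926)
monitor min x 0.41700993183775065 near [0.41700993 0.18782877 1.02243426] [ 0.41700993 -0.21047248  0.06004756] [0.73245246 0.18782877 1.02243426]
```

View pics/crop0.png

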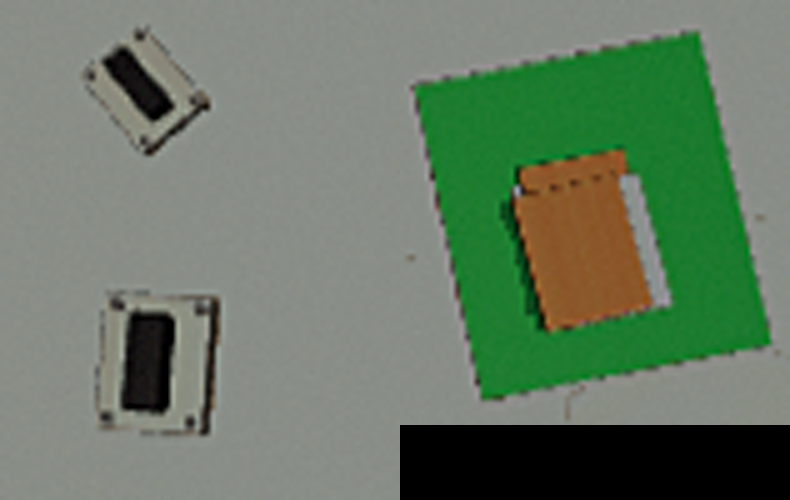

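The crop confirms the large weight at crop (158,362), about 50x40 mm with its bar nearly along world x, and the stack at yaw of about 10 deg. Next I check the monitor's clearance and move over the stack.

```bash
python3 - <<'E'
from h import *
import pickle
fs=pickle.load(open("f0.pkl","rb"))
for n,f in fs.items():
    C=cloud(f); ok=(f["range_z"]>0.1)&(C[...,1]<0.04)&(C[...,0]>.45)&(C[...,2]>.05)&(C[...,2]<.7)
    p=C[ok]
    for a in np.arange(.05,.6,.05):
        q=p[(p[:,2]>=a)&(p[:,2]<a+.05)]
        if len(q)>5: print(n,a.round(2),len(q),q[q[:,0].argmin()].round(3),q[q[:,1].argmax()].round(3))
E
python3 -m inch '[{"x":0.03,"y":-0.04,"turn":7},{"x":0.06,"y":-0.08,"turn":14},{"x":0.09,"y":-0.11,"turn":21},{"x":0.12,"y":-0.14,"turn":28},{"x":0.15,"y":-0.18,"turn":34.4},{"x":0.2,"y":-0.3,"turn":34.4},{"x":0.2,"y":-0.3,"turn":34.4},{"x":0.2,"y":-0.3,"turn":34.4},{"x":0.206,"y":-0.664,"z":-0.07,"turn":34.4},{"x":0.206,"y":-0.664,"z":-0.07,"turn":34.4},{"x":0.206,"y":-0.664,"z":-0.07,"turn":34.4},{"x":0.206,"y":-0.664,"z":-0.07,"turn":34.4},{"x":0.206,"y":-0.664,"z":-0.07,"turn":34.4},{"x":0.206,"y":-0.664,"z":-0.07,"turn":34.4},{"x":0.206,"y":-0.664,"z":-0.07,"turn":34.4},{"x":0.206,"y":-0.664,"z":-0.07,"turn":34.4},{"x":0.206,"y":-0.664,"z":-0.07,"turn":34.4},{"x":0.206,"y":-0.664,"z":-0.07,"turn":34.4},{"x":0.206,"y":-0.664,"z":-0.07,"turn":34.4},{"x":0.206,"y":-0.664,"z":-0.07,"turn":34.4}]' 1
cat >> h.py <<'E'
def st():
    o=get_obs(); R=cv2.Rodrigues(o["eef_rot"])[0]
    print("t",round(o["time_s"],2),"p",o["position"].round(4),"jaw",np.degrees(np.arctan2(R[1,1],R[0,1])).round(2),"tilt",np.degrees(np.arccos(-R[2,2])).round(2),"w",round(o["grip_width"],4),"F",o["ft_force"].round(1),"q7",o["q"][6].round(2)); return o
E
python3 -c "
from h import *
st()"
```

```text
scene 0.05 548 [0.693 0.013 0.069] [0.769 0.04  0.072]
scene 0.1 3190 [ 0.594 -0.013  0.124] [ 0.599 -0.009  0.145]
scene 0.15 5087 [ 0.596 -0.012  0.165] [ 0.602 -0.009  0.194]
scene 0.2 5388 [ 0.6   -0.016  0.203] [1.152 0.04  0.236]
scene 0.25 5575 [ 0.603 -0.012  0.256] [ 0.607 -0.008  0.261]
scene 0.3 5936 [ 0.608 -0.01   0.304] [ 0.619 -0.007  0.315]
scene 0.35 6228 [ 0.611 -0.009  0.351] [0.773 0.033 0.399]
scene 0.4 11617 [ 0.613 -0.008  0.402] [0.772 0.04  0.423]
scene 0.45 2081 [ 0.617 -0.008  0.45 ] [ 0.632 -0.005  0.454]
top 0.05 3303 [ 0.693 -0.012  0.054] [0.773 0.04  0.058]
top 0.1 1489 [ 0.596 -0.011  0.127] [ 0.609 -0.007  0.142]
top 0.15 1763 [ 0.598 -0.011  0.151] [ 0.613 -0.006  0.188]
top 0.2 2052 [ 0.601 -0.012  0.202] [ 0.616 -0.006  0.243]
top 0.25 2310 [ 0.605 -0.01   0.25 ] [ 0.618 -0.005  0.284]
top 0.3 2181 [ 0.609 -0.009  0.308] [ 0.621 -0.005  0.337]
top 0.35 2363 [ 0.611 -0.007  0.352] [ 0.625 -0.004  0.381]
top 0.4 6170 [ 0.615 -0.009  0.411] [0.771 0.04  0.43 ]
top 0.45 3635 [ 0.619 -0.007  0.452] [0.771 0.04  0.455]
t 0.1 p [0.2792 0.614  0.2218] jaw 65.54 tilt 0.09 w 0.0878 F [-0.5  0.   0.3] q7 -0.08validation failed for argument at $[0]...
```

```bash
python3 -m inch '[{"x":0.03,"y":-0.04,"z":0,"turn":7},{"x":0.06,"y":-0.08,"z":0,"turn":14},{"x":0.09,"y":-0.11,"z":0,"turn":21},{"x":0.12,"y":-0.14,"z":0,"turn":28},{"x":0.15,"y":-0.18,"z":0,"turn":34.4},{"x":0.2,"y":-0.3,"z":0,"turn":34.4},{"x":0.2,"y":-0.3,"z":0,"turn":34.4},{"x":0.2,"y":-0.3,"z":0,"turn":34.4},{"x":0.206,"y":-0.664,"z":-0.07,"turn":34.4},{"x":0.206,"y":-0.664,"z":-0.07,"turn":34.4},{"x":0.206,"y":-0.664,"z":-0.07,"turn":34.4},{"x":0.206,"y":-0.664,"z":-0.07,"turn":34.4},{"x":0.206,"y":-0.664,"z":-0.07,"turn":34.4},{"x":0.206,"y":-0.664,"z":-0.07,"turn":34.4},{"x":0.206,"y":-0.664,"z":-0.07,"turn":34.4},{"x":0.206,"y":-0.664,"z":-0.07,"turn":34.4},{"x":0.206,"y":-0.664,"z":-0.07,"turn":34.4},{"x":0.206,"y":-0.664,"z":-0.07,"turn":34.4},{"x":0.206,"y":-0.664,"z":-0.07,"turn":34.4},{"x":0.206,"y":-0.664,"z":-0.07,"turn":34.4}]' 1
python3 -c "
from h import *
st()"
```

```text
time_s: 1.77
position: [0.4847, -0.0514, 0.1514]
eef_rot: [0.267, -3.129, 0.003]
ft_force: [-0.0, 1.2, -0.3]
grip_width: 0.0875
t 1.77 p [ 0.4847 -0.0514  0.1514] jaw 99.74 tilt 0.11 w 0.0875 F [-0.   1.2 -0.3] q7 1.78
```

Run:
```python
from h import *
import pickle
f=grab_frame("wrist"); pickle.dump(f,open("w1.pkl","wb")); save("w1",f["pixels"])
R,t=RT(f); print("cam",-R.T@t, R[2], f["vertical_fov"]); st()
```

```text
cam [ 0.41854365 -0.06298989  0.31438074] [ 0.2432911   0.03940643 -0.9691525 ] 58.0868934017934
t 1.82 p [ 0.485  -0.0498  0.1516] jaw 99.91 tilt 0.07 w 0.0879 F [-0.1  0.6  0.2] q7 1.78
```

View pics/w1.png

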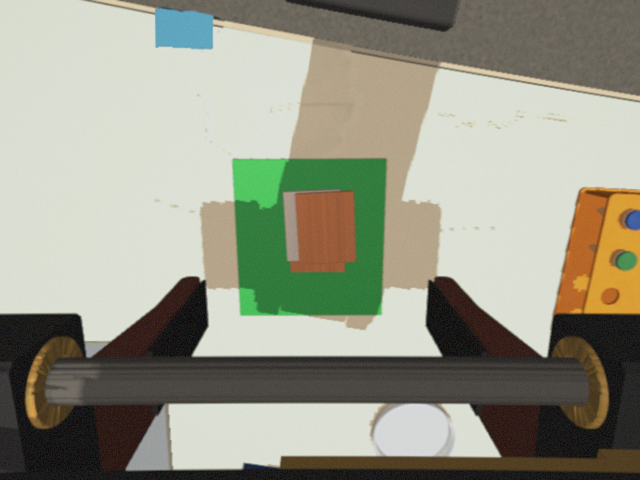

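The wrist view shows plate 4 with corners at about (295,192), (354,191), (356,261) and (297,263). Plate 3 sticks out to the left at col 284, and plate 2 sticks out at the bottom at row 272.

Run:
```python
from h import *
import pickle
f=pickle.load(open("w1.pkl","rb"))
p=onplane(f,[(295,192),(354,191),(356,261),(297,263)],.022); print(p.round(4),p.mean(0))
print([np.linalg.norm(p[i]-p[i-1]).round(4) for i in range(4)])
print("p3 left edge",onplane(f,[(284,192),(287,261)],.017),"p2 bottom",onplane(f,[(291,272),(345,272)],.012))
hsv=cv2.cvtColor(f["pixels"],cv2.COLOR_RGB2HSV); g=cv2.inRange(hsv,(45,80,40),(80,255,255))
c=max(cv2.findContours(g,cv2.RETR_EXTERNAL,cv2.CHAIN_APPROX_NONE)[0],key=cv2.contourArea)
print("mat",cv2.minAreaRect((onplane(f,c.reshape(-1,2),.002)[:,:2]*1000).astype(np.float32)))
```

```text
[[ 0.461  -0.0712  0.022 ]
 [ 0.4536 -0.0319  0.022 ]
 [ 0.502  -0.0211  0.022 ]
 [ 0.5105 -0.062   0.022 ]] [ 0.48175111 -0.04655902  0.022     ]
[np.float64(0.0504), np.float64(0.04), np.float64(0.0496), np.float64(0.0417)]
p3 left edge [[ 0.46299007 -0.07885535  0.017     ]
 [ 0.51180135 -0.06925817  0.017     ]] p2 bottom [[ 0.52122215 -0.0651775   0.012     ]
 [ 0.51449298 -0.02604483  0.012     ]]
mat ((497.49822998046875, -55.399742126464844), (118.86698913574219, 109.57660675048828), 9.796854972839355)
```

```bash
python3 -m inch '[{"x":0,"y":0,"z":-0.04,"turn":0},{"x":0,"y":0,"z":-0.08,"turn":0},{"x":0,"y":0,"z":-0.11,"turn":0},{"x":0,"y":0,"z":-0.13,"turn":0},{"x":0,"y":0,"z":-0.14,"turn":0},{"x":0,"y":0,"z":-0.1475,"turn":0},{"x":0,"y":0,"z":-0.1475,"turn":0},{"x":0,"y":0,"z":-0.1475,"turn":0}]' 1
python3 -m inch '[{"x":0,"y":0,"z":0,"turn":0},{"x":0,"y":0,"z":0,"turn":0},{"x":0,"y":0,"z":0,"turn":0},{"x":0,"y":0,"z":0,"turn":0},{"x":0,"y":0,"z":0,"turn":0},{"x":0,"y":0,"z":0,"turn":0},{"x":0,"y":0,"z":0,"turn":0},{"x":0,"y":0,"z":0,"turn":0},{"x":0,"y":0,"z":0,"turn":0},{"x":0,"y":0,"z":0,"turn":0},{"x":0,"y":0,"z":0,"turn":0},{"x":0,"y":0,"z":0,"turn":0},{"x":0,"y":0,"z":0,"turn":0},{"x":0,"y":0,"z":0,"turn":0},{"x":0,"y":0,"z":0,"turn":0},{"x":0,"y":0,"z":0,"turn":0}]' 0 14
python3 -c "
from h import *
st()"
```

```text
time_s: 2.48
position: [0.4858, -0.0492, 0.0048]
eef_rot: [-0.272, 3.129, -0.002]
ft_force: [0.5, 0.3, -0.0]
grip_width: 0.088
time_s: 3.82
position: [0.4859, -0.0495, 0.0049]
eef_rot: [-0.272, 3.129, -0.002]
ft_force: [-0.3, -2.7, 1.8]
grip_width: 0.0399
t 3.82 p [ 0.4859 -0.0495  0.0049] jaw 99.94 tilt 0.1 w 0.0399 F [-0.3 -2.7  1.8] q7 1.84
```

```bash
python3 -m inch '[{"x":0,"y":0,"z":0,"turn":0},{"x":0,"y":0,"z":0,"turn":0},{"x":0,"y":0,"z":0,"turn":0},{"x":0,"y":0,"z":0,"turn":0},{"x":0,"y":0,"z":0.03,"turn":0},{"x":0,"y":0,"z":0.05,"turn":0},{"x":0,"y":0,"z":0.05,"turn":-7},{"x":0,"y":0,"z":0.05,"turn":-14},{"x":0,"y":0,"z":0.05,"turn":-21},{"x":0,"y":0,"z":0.05,"turn":-28},{"x":0,"y":0,"z":0.05,"turn":-35},{"x":0,"y":0,"z":0.05,"turn":-42},{"x":0,"y":0,"z":0.05,"turn":-49},{"x":0,"y":0,"z":0.05,"turn":-56},{"x":0,"y":0,"z":0.05,"turn":-63},{"x":0,"y":0,"z":0.05,"turn":-70},{"x":0,"y":0,"z":0.05,"turn":-77},{"x":0,"y":0,"z":0.05,"turn":-84},{"x":0,"y":0,"z":0.05,"turn":-90},{"x":0,"y":0,"z":0.05,"turn":-90}]' 1 14
python3 -m inch '[{"x":0,"y":0,"z":-0.02,"turn":0},{"x":0,"y":0,"z":-0.035,"turn":0},{"x":0,"y":0,"z":-0.045,"turn":0},{"x":0,"y":0,"z":-0.05,"turn":0},{"x":0,"y":0,"z":-0.05,"turn":0},{"x":0,"y":0,"z":-0.05,"turn":0}]' 1
python3 -c "
from h import *
st()"
```

```text
time_s: 5.48
position: [0.4857, -0.0491, 0.0547]
eef_rot: [-2.024, -2.402, 0.003]
ft_force: [0.5, -0.1, 0.3]
grip_width: 0.0875
time_s: 5.98
position: [0.4858, -0.0492, 0.0048]
eef_rot: [-2.023, -2.403, 0.003]
ft_force: [0.1, 1.1, 0.6]
grip_width: 0.0879
t 5.98 p [ 0.4858 -0.0492  0.0048] jaw 9.81 tilt 0.13 w 0.0879 F [0.1 1.1 0.6] q7 0.64
```

```bash
python3 -m inch '[{"x":0,"y":0,"z":0,"turn":0},{"x":0,"y":0,"z":0,"turn":0},{"x":0,"y":0,"z":0,"turn":0},{"x":0,"y":0,"z":0,"turn":0},{"x":0,"y":0,"z":0,"turn":0},{"x":0,"y":0,"z":0,"turn":0},{"x":0,"y":0,"z":0,"turn":0},{"x":0,"y":0,"z":0,"turn":0},{"x":0,"y":0,"z":0,"turn":0},{"x":0,"y":0,"z":0,"turn":0},{"x":0,"y":0,"z":0,"turn":0},{"x":0,"y":0,"z":0,"turn":0},{"x":0,"y":0,"z":0,"turn":0},{"x":0,"y":0,"z":0,"turn":0}]' 0 14
python3 -c "
from h import *
st()"
python3 -m inch '[{"x":0,"y":0,"z":0,"turn":0},{"x":0,"y":0,"z":0,"turn":0},{"x":0,"y":0,"z":0,"turn":0},{"x":0,"y":0,"z":0,"turn":0},{"x":0,"y":0,"z":0.03,"turn":0},{"x":0,"y":0,"z":0.05,"turn":0},{"x":0,"y":0,"z":0.05,"turn":7},{"x":0,"y":0,"z":0.05,"turn":14},{"x":0,"y":0,"z":0.05,"turn":21},{"x":0,"y":0,"z":0.05,"turn":28},{"x":0,"y":0,"z":0.05,"turn":35},{"x":0,"y":0,"z":0.05,"turn":42},{"x":0,"y":0,"z":0.05,"turn":49},{"x":0,"y":0,"z":0.05,"turn":56},{"x":0,"y":0,"z":0.05,"turn":63},{"x":0,"y":0,"z":0.05,"turn":70},{"x":0,"y":0,"z":0.05,"turn":77},{"x":0,"y":0,"z":0.05,"turn":84},{"x":0,"y":0,"z":0.05,"turn":90},{"x":0,"y":0,"z":0.05,"turn":90}]' 1 14
python3 -c "
from h import *
st()"
```

```text
time_s: 7.15
position: [0.4865, -0.0492, 0.0051]
eef_rot: [2.023, 2.403, -0.002]
ft_force: [3.0, 0.9, 5.0]
grip_width: 0.0497
t 7.15 p [ 0.4865 -0.0492  0.0051] jaw 9.81 tilt 0.08 w 0.0497 F [3.  0.9 5. ] q7 0.64
time_s: 8.82
position: [0.486, -0.0494, 0.0549]
eef_rot: [-0.274, 3.129, -0.001]
ft_force: [0.2, 0.5, -0.2]
grip_width: 0.0879
t 8.82 p [ 0.486  -0.0494  0.0549] jaw 99.99 tilt 0.04 w 0.0879 F [ 0.2  0.5 -0.2] q7 1.82
```

```bash
python3 -m inch '[{"x":0,"y":0,"z":-0.02,"turn":0},{"x":0,"y":0,"z":-0.035,"turn":0},{"x":0,"y":0,"z":-0.045,"turn":0},{"x":0,"y":0,"z":-0.05,"turn":0},{"x":0,"y":0,"z":-0.05,"turn":0},{"x":0,"y":0,"z":-0.05,"turn":0}]' 1
python3 -m inch '[{"x":0,"y":0,"z":0,"turn":0},{"x":0,"y":0,"z":0,"turn":0},{"x":0,"y":0,"z":0,"turn":0},{"x":0,"y":0,"z":0,"turn":0},{"x":0,"y":0,"z":0,"turn":0},{"x":0,"y":0,"z":0,"turn":0},{"x":0,"y":0,"z":0,"turn":0},{"x":0,"y":0,"z":0,"turn":0},{"x":0,"y":0,"z":0,"turn":0},{"x":0,"y":0,"z":0,"turn":0},{"x":0,"y":0,"z":0,"turn":0},{"x":0,"y":0,"z":0,"turn":0},{"x":0,"y":0,"z":0,"turn":0},{"x":0,"y":0,"z":0,"turn":0},{"x":0,"y":0,"z":0,"turn":0},{"x":0,"y":0,"z":0,"turn":0}]' 0 12
python3 -c "
from h import *
st()"
python3 -m inch '[{"x":0,"y":0,"z":0,"turn":0},{"x":0,"y":0,"z":0,"turn":0},{"x":0,"y":0,"z":0,"turn":0},{"x":0,"y":0,"z":0,"turn":0},{"x":0,"y":0,"z":0,"turn":0},{"x":0,"y":0,"z":0.03,"turn":0},{"x":0,"y":0,"z":0.07,"turn":0},{"x":0,"y":0,"z":0.11,"turn":0},{"x":0,"y":0,"z":0.147,"turn":0},{"x":0,"y":0,"z":0.147,"turn":0},{"x":0,"y":0,"z":0.147,"turn":0},{"x":0,"y":0,"z":0.147,"turn":0}]' 1 12
python3 - <<'E'
from h import *
import pickle
st(); f=grab_frame("wrist"); pickle.dump(f,open("w2.pkl","wb"))
save("w2",cv2.resize(f["pixels"][140:330,210:410],None,fx=3,fy=3,interpolation=cv2.INTER_CUBIC))
E
```

```text
time_s: 9.32
position: [0.486, -0.0495, 0.0049]
eef_rot: [-0.272, 3.13, -0.001]
ft_force: [0.3, -0.1, 0.7]
grip_width: 0.0877
time_s: 10.65
position: [0.4859, -0.0495, 0.005]
eef_rot: [0.272, -3.13, 0.001]
ft_force: [-0.3, 0.3, 2.4]
grip_width: 0.04
t 10.65 p [ 0.4859 -0.0495  0.005 ] jaw 99.94 tilt 0.03 w 0.04 F [-0.3  0.3  2.4] q7 1.84
time_s: 11.65
position: [0.4855, -0.0493, 0.1516]
eef_rot: [0.272, -3.129, 0.001]
ft_force: [-0.6, -0.4, -0.9]
grip_width: 0.0875
t 11.65 p [ 0.4855 -0.0493  0.1516] jaw 99.95 tilt 0.04 w 0.0875 F [-0.6 -0.4 -0.9] q7 1.78
```

View pics/w2.png

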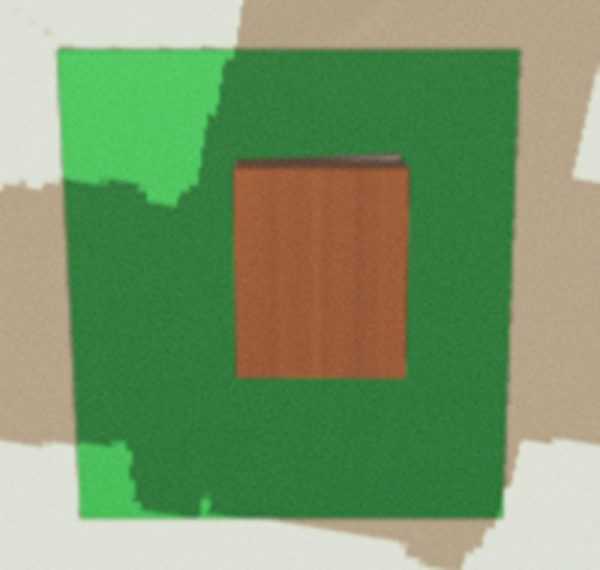

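The crop shows plate 4 square, but a wedge along its near edge (row 155-165, thicker on the right) suggests a lower coupon is still turned by about 1–2 deg. I'll squeeze again lower and firmer, so the pads catch the lowest coupon.

```bash
python3 -m inch '[{"x":0,"y":0,"z":-0.03,"turn":-7},{"x":0,"y":0,"z":-0.06,"turn":-14},{"x":0,"y":0,"z":-0.09,"turn":-21},{"x":0,"y":0,"z":-0.09,"turn":-28},{"x":0,"y":0,"z":-0.09,"turn":-35},{"x":0,"y":0,"z":-0.09,"turn":-42},{"x":0,"y":0,"z":-0.09,"turn":-49},{"x":0,"y":0,"z":-0.09,"turn":-56},{"x":0,"y":0,"z":-0.09,"turn":-63},{"x":0,"y":0,"z":-0.09,"turn":-70},{"x":0,"y":0,"z":-0.09,"turn":-77},{"x":0,"y":0,"z":-0.09,"turn":-84},{"x":0,"y":0,"z":-0.09,"turn":-90},{"x":0,"y":0,"z":-0.09,"turn":-90},{"x":0,"y":0,"z":-0.11,"turn":-90},{"x":0,"y":0,"z":-0.13,"turn":-90},{"x":0,"y":0,"z":-0.14,"turn":-90},{"x":0,"y":0,"z":-0.149,"turn":-90},{"x":0,"y":0,"z":-0.149,"turn":-90},{"x":0,"y":0,"z":-0.149,"turn":-90}]' 1 20
python3 -m inch '[{"x":0,"y":0,"z":0,"turn":0},{"x":0,"y":0,"z":0,"turn":0},{"x":0,"y":0,"z":0,"turn":0},{"x":0,"y":0,"z":0,"turn":0},{"x":0,"y":0,"z":0,"turn":0},{"x":0,"y":0,"z":0,"turn":0},{"x":0,"y":0,"z":0,"turn":0},{"x":0,"y":0,"z":0,"turn":0},{"x":0,"y":0,"z":0,"turn":0},{"x":0,"y":0,"z":0,"turn":0},{"x":0,"y":0,"z":0,"turn":0},{"x":0,"y":0,"z":0,"turn":0},{"x":0,"y":0,"z":0,"turn":0},{"x":0,"y":0,"z":0,"turn":0},{"x":0,"y":0,"z":0,"turn":0}]' 0 20
python3 -c "
from h import *
st()"
python3 -m inch '[{"x":0,"y":0,"z":0,"turn":0},{"x":0,"y":0,"z":0,"turn":0},{"x":0,"y":0,"z":0,"turn":0},{"x":0,"y":0,"z":0,"turn":0},{"x":0,"y":0,"z":0.03,"turn":0},{"x":0,"y":0,"z":0.05,"turn":0},{"x":0,"y":0,"z":0.05,"turn":7},{"x":0,"y":0,"z":0.05,"turn":14},{"x":0,"y":0,"z":0.05,"turn":21},{"x":0,"y":0,"z":0.05,"turn":28},{"x":0,"y":0,"z":0.05,"turn":35},{"x":0,"y":0,"z":0.05,"turn":42},{"x":0,"y":0,"z":0.05,"turn":49},{"x":0,"y":0,"z":0.05,"turn":56},{"x":0,"y":0,"z":0.05,"turn":63},{"x":0,"y":0,"z":0.05,"turn":70},{"x":0,"y":0,"z":0.05,"turn":77},{"x":0,"y":0,"z":0.05,"turn":84},{"x":0,"y":0,"z":0.05,"turn":90},{"x":0,"y":0,"z":0.05,"turn":90}]' 1 20
python3 -m inch '[{"x":0,"y":0,"z":-0.02,"turn":0},{"x":0,"y":0,"z":-0.035,"turn":0},{"x":0,"y":0,"z":-0.045,"turn":0},{"x":0,"y":0,"z":-0.0502,"turn":0},{"x":0,"y":0,"z":-0.0502,"turn":0},{"x":0,"y":0,"z":-0.0502,"turn":0}]' 1
python3 -m inch '[{"x":0,"y":0,"z":0,"turn":0},{"x":0,"y":0,"z":0,"turn":0},{"x":0,"y":0,"z":0,"turn":0},{"x":0,"y":0,"z":0,"turn":0},{"x":0,"y":0,"z":0,"turn":0},{"x":0,"y":0,"z":0,"turn":0},{"x":0,"y":0,"z":0,"turn":0},{"x":0,"y":0,"z":0,"turn":0},{"x":0,"y":0,"z":0,"turn":0},{"x":0,"y":0,"z":0,"turn":0},{"x":0,"y":0,"z":0,"turn":0},{"x":0,"y":0,"z":0,"turn":0},{"x":0,"y":0,"z":0,"turn":0},{"x":0,"y":0,"z":0,"turn":0},{"x":0,"y":0,"z":0,"turn":0},{"x":0,"y":0,"z":0,"turn":0}]' 0 20
python3 -c "
from h import *
st()"
python3 -m inch '[{"x":0,"y":0,"z":0,"turn":0},{"x":0,"y":0,"z":0,"turn":0},{"x":0,"y":0,"z":0,"turn":0},{"x":0,"y":0,"z":0,"turn":0},{"x":0,"y":0,"z":0,"turn":0},{"x":0,"y":0,"z":0.03,"turn":0},{"x":0,"y":0,"z":0.06,"turn":0},{"x":-0.01,"y":0,"z":0.09,"turn":0},{"x":-0.02,"y":0,"z":0.1,"turn":0},{"x":-0.03,"y":0,"z":0.1,"turn":0},{"x":-0.03,"y":0,"z":0.1,"turn":0},{"x":-0.03,"y":0,"z":0.1,"turn":0}]' 1 20
python3 - <<'E'
from h import *
import pickle
st(); f=grab_frame("wrist"); pickle.dump(f,open("w3.pkl","wb"))
save("w3",cv2.resize(f["pixels"][140:390,190:430],None,fx=2.4,fy=2.4,interpolation=cv2.INTER_CUBIC))
E
```

```text
time_s: 13.37
position: [0.4835, -0.0494, 0.0023]
eef_rot: [-2.016, -2.403, -0.001]
ft_force: [-7.5, 2.1, 17.3]
grip_width: 0.0876
time_s: 14.62
position: [0.4838, -0.0495, 0.0024]
eef_rot: [-2.016, -2.403, -0.002]
ft_force: [4.7, -0.3, 4.0]
grip_width: 0.0505
t 14.62 p [ 0.4838 -0.0495  0.0024] jaw 10.0 tilt 0.27 w 0.0505 F [ 4.7 -0.3  4. ] q7 0.63
time_s: 16.28
position: [0.4812, -0.0496, 0.0515]
eef_rot: [0.279, -3.12, 0.003]
ft_force: [1.0, 0.1, -0.1]
grip_width: 0.088
time_s: 16.78
position: [0.479, -0.0496, 0.0022]
eef_rot: [0.275, -3.116, 0.002]
ft_force: [-8.6, -0.0, 23.5]
grip_width: 0.0879
time_s: 18.12
position: [0.4795, -0.0496, 0.0024]
eef_rot: [0.274, -3.117, 0.002]
ft_force: [0.7, 0.3, 5.0]
grip_width: 0.0401
t 18.12 p [ 0.4795 -0.0496  0.0024] jaw 100.03 tilt 0.72 w 0.0401 F [0.7 0.3 5. ] q7 1.82
time_s: 19.12
position: [0.4483, -0.0495, 0.1014]
eef_rot: [0.274, -3.115, 0.002]
ft_force: [-0.2, -0.3, -0.5]
grip_width: 0.0877
t 19.12 p [ 0.4483 -0.0495  0.1014] jaw 100.04 tilt 0.83 w 0.0877 F [-0.2 -0.3 -0.5] q7 1.78
```

View pics/w3.png

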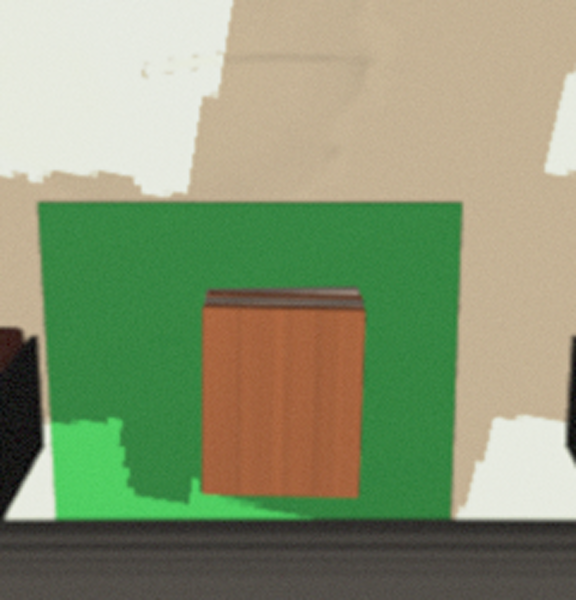

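A light wedge is still visible at the near face (crop rows 289–297), so a lower coupon looks turned against the others. I'll look at that face closer and lower.

```bash
python3 -m inch '[{"x":-0.012,"y":0,"z":-0.02,"turn":0},{"x":-0.012,"y":0,"z":-0.05,"turn":0},{"x":-0.012,"y":0,"z":-0.06,"turn":0},{"x":-0.012,"y":0,"z":-0.06,"turn":0},{"x":-0.012,"y":0,"z":-0.06,"turn":0}]' 1 20
python3 - <<'E'
from h import *
import pickle
st(); f=grab_frame("wrist"); pickle.dump(f,open("w4.pkl","wb"))
R,t=RT(f)
q=cv2.projectPoints(np.array([[.463,-.075,.012],[.455,-.03,.012]]),f["rvec"],f["tvec"],K(f),np.array(f["distortion"],float))[0].reshape(-1,2); print(q)
u0=int(q[:,0].mean())-65; v0=int(q[:,1].mean())-20
print(u0,v0)
save("w4",cv2.resize(f["pixels"][v0:v0+100,u0:u0+130],None,fx=6,fy=6,interpolation=cv2.INTER_CUBIC))
E
```

```text
time_s: 19.58
position: [0.4365, -0.0496, 0.0407]
eef_rot: [0.273, -3.113, 0.002]
ft_force: [0.4, 0.1, 1.3]
grip_width: 0.088
t 19.58 p [ 0.4365 -0.0496  0.0407] jaw 100.04 tilt 0.97 w 0.088 F [0.4 0.1 1.3] q7 1.8
[[256.01451216 322.49909092]
 [351.39388849 322.36568893]]
238 302
```

View pics/w4.png

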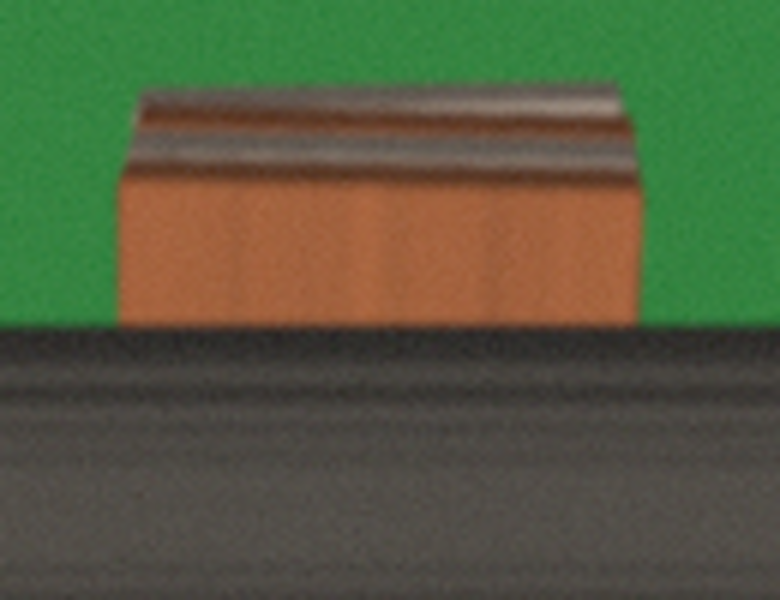

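The front face shows coupons 2–4 flush. The lowest one's bottom edge, (142,90)–(618,82), isn't parallel to the top edge, (122,182)–(642,189). I'll quantify the turn.

Run:
```python
from h import *
import pickle
f=pickle.load(open("w4.pkl","rb"))
def w(pts,z):
    uv=[((a+.5)/6-.5+238,(b+.5)/6-.5+302) for a,b in pts]; p=onplane(f,uv,z)
    d=p[1]-p[0]; n=np.radians(10); m=p.mean(0)[:2]
    print(z,p[:,:2].round(4).tolist(),"yaw",(np.degrees(np.arctan2(d[1],d[0]))-90).round(2),"len",np.linalg.norm(d).round(4),"front mid along 10deg",(m@[np.cos(n),np.sin(n)]).round(4),"lat",(m@[-np.sin(n),np.cos(n)]).round(4))
w([(122,182),(642,189)],.022)
w([(142,91),(618,83)],.002)
w([(128,163),(637,170)],.017)
w([(132,132),(633,137)],.012)
w([(138,108),(630,119)],.007)
# intensity profiles down the crop columns
im=f["pixels"].astype(int)
for a in(30,45,60,75,90,100):
    u=238+a; print(a,[tuple(im[v,u]) for v in range(313,336)] if a in(30,90) else "")
# top cam, mat
g=grab_frame("top"); pickle.dump(g,open("t2.pkl","wb"))
```

```text
0.022 [[0.4628, -0.0728], [0.4565, -0.0337]] yaw 9.15 len 0.0396 front mid along 10deg 0.4434 lat -0.1322
0.002 [[0.4641, -0.0736], [0.4565, -0.0344]] yaw 11.02 len 0.0399 front mid along 10deg 0.444 lat -0.1331
0.017 [[0.4635, -0.0729], [0.4572, -0.0336]] yaw 9.14 len 0.0397 front mid along 10deg 0.4442 lat -0.1324
0.012 [[0.4633, -0.0732], [0.4567, -0.0337]] yaw 9.38 len 0.04 front mid along 10deg 0.4437 lat -0.1325
0.007 [[0.4634, -0.0734], [0.4574, -0.0335]] yaw 8.62 len 0.0403 front mid along 10deg 0.4441 lat -0.1326
30 [(np.int64(53), np.int64(132), np.int64(63)), (np.int64(52), np.int64(134), np.int64(68)), (np.int64(56), np.int64(127), np.int64(64)), (np.int64(73), np.int64(110), np.int64(67)), (np.int64(87), np.int64(95), np.int64(76)), (np.int64(96), np.int64(85), np.int64(74)), (np.int64(96), np.int64(74), np.int64(63)), (np.int64(87), np.int64(56), np.int64(41)), (np.int64(92), np.int64(54), np.int64(35)), (np.int64(110), np.int64(71), np.int64(47)), (np.int64(117), np.int64(82), np.int64(63)), (np.int64(104), np.int64(85), np.int64(75)), (np.int64(96), np.int64(86), np.i
[... 814 characters left out ...]
t64(114), np.int64(100)), (np.int64(105), np.int64(80), np.int64(68)), (np.int64(92), np.int64(58), np.int64(40)), (np.int64(99), np.int64(59), np.int64(37)), (np.int64(109), np.int64(79), np.int64(62)), (np.int64(106), np.int64(90), np.int64(79)), (np.int64(97), np.int64(88), np.int64(80)), (np.int64(107), np.int64(95), np.int64(87)), (np.int64(121), np.int64(105), np.int64(95)), (np.int64(120), np.int64(99), np.int64(89)), (np.int64(97), np.int64(69), np.int64(52)), (np.int64(90), np.int64(56), np.int64(37)), (np.int64(101), np.int64(61), np.int64(39)), (np.int64(125), np.int64(76), np.int64(47)), (np.int64(152), np.int64(91), np.int64(60)), (np.int64(161), np.int64(98), np.int64(64))]
100
```

```bash
python3 -c "
from h import *
o=st(); print(o['q'].round(3)); R=cv2.Rodrigues(o['eef_rot'])[0]; print(R[:,2].round(4))"
```

```text
t 19.68 p [ 0.4377 -0.0496  0.0419] jaw 100.03 tilt 0.78 w 0.088 F [-0.  -0.4 -0.5] q7 1.8
[-0.131  0.393  0.12   2.239 -0.086  0.527  1.8  ]
[-0.0133 -0.0025 -0.9999]
```

```bash
python3 -m inch '[{"x":0.02,"y":0,"z":0,"turn":1},{"x":0.04,"y":0,"z":0,"turn":1.9},{"x":0.0462,"y":0,"z":0,"turn":1.9},{"x":0.0462,"y":0,"z":-0.02,"turn":1.9},{"x":0.0462,"y":0,"z":-0.033,"turn":1.9},{"x":0.0462,"y":0,"z":-0.0390,"turn":1.9},{"x":0.0462,"y":0,"z":-0.0390,"turn":1.9},{"x":0.0462,"y":0,"z":-0.0390,"turn":1.9}]' 1 20
python3 -c "
from h import *
st()"
python3 -m inch '[{"x":0,"y":0,"z":0,"turn":0},{"x":0,"y":0,"z":0,"turn":0},{"x":0,"y":0,"z":0,"turn":0},{"x":0,"y":0,"z":0,"turn":0},{"x":0,"y":0,"z":0,"turn":0},{"x":0,"y":0,"z":0,"turn":0},{"x":0,"y":0,"z":0,"turn":0},{"x":0,"y":0,"z":0,"turn":0},{"x":0,"y":0,"z":0,"turn":0},{"x":0,"y":0,"z":0,"turn":0},{"x":0,"y":0,"z":0,"turn":0},{"x":0,"y":0,"z":0,"turn":0},{"x":0,"y":0,"z":0,"turn":0},{"x":0,"y":0,"z":0,"turn":0},{"x":0,"y":0,"z":0,"turn":0},{"x":0,"y":0,"z":0,"turn":0}]' 0 25
python3 -c "
from h import *
st()"
```

```text
time_s: 20.35
position: [0.4838, -0.0496, 0.0034]
eef_rot: [0.325, -3.111, 0.003]
ft_force: [-0.2, -0.4, -0.3]
grip_width: 0.0877
t 20.35 p [ 0.4838 -0.0496  0.0034] jaw 101.91 tilt 0.77 w 0.0877 F [-0.2 -0.4 -0.3] q7 1.84
time_s: 21.68
position: [0.4838, -0.0496, 0.0034]
eef_rot: [0.325, -3.111, 0.002]
ft_force: [0.1, 1.0, 1.3]
grip_width: 0.0405
t 21.68 p [ 0.4838 -0.0496  0.0034] jaw 101.91 tilt 0.77 w 0.0405 F [0.1 1.  1.3] q7 1.84
```

```bash
python3 -m inch '[{"x":0,"y":0,"z":0,"turn":0},{"x":0,"y":0,"z":0,"turn":0},{"x":0,"y":0,"z":0,"turn":0},{"x":0,"y":0,"z":0,"turn":0},{"x":0,"y":0,"z":0,"turn":0}]' 0 35
python3 -m inch '[{"x":0,"y":0,"z":0,"turn":0},{"x":0,"y":0,"z":0,"turn":0},{"x":0,"y":0,"z":0,"turn":0},{"x":0,"y":0,"z":0,"turn":0},{"x":0,"y":0,"z":0,"turn":0},{"x":0,"y":0,"z":0.03,"turn":0},{"x":-0.02,"y":0,"z":0.038,"turn":0},{"x":-0.046,"y":0,"z":0.038,"turn":0},{"x":-0.046,"y":0,"z":0.038,"turn":0},{"x":-0.046,"y":0,"z":0.038,"turn":0}]' 1 20
python3 - <<'E'
from h import *
import pickle
st(); f=grab_frame("wrist"); pickle.dump(f,open("w5.pkl","wb"))
u0,v0=238,302
save("w5",cv2.resize(f["pixels"][v0:v0+60,u0:u0+130],None,fx=6,fy=6,interpolation=cv2.INTER_CUBIC))
E
```

```text
time_s: 22.1
position: [0.4838, -0.0495, 0.0033]
eef_rot: [0.325, -3.111, 0.002]
ft_force: [-0.4, 1.6, 0.9]
grip_width: 0.0398
time_s: 22.93
position: [0.4367, -0.0496, 0.0415]
eef_rot: [0.324, -3.111, 0.002]
ft_force: [-0.2, 0.1, -0.9]
grip_width: 0.088
t 22.93 p [ 0.4367 -0.0496  0.0415] jaw 101.9 tilt 0.81 w 0.088 F [-0.2  0.1 -0.9] q7 1.83
```

View pics/w5.png

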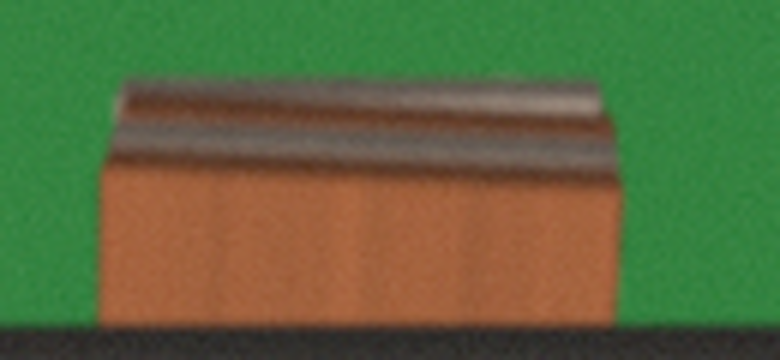

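Run:
```python
from h import *
import pickle
f=pickle.load(open("w5.pkl","rb"))
def w(pts,z):
    uv=[((a+.5)/6-.5+238,(b+.5)/6-.5+302) for a,b in pts]; p=onplane(f,uv,z)
    d=p[1]-p[0]; n=np.radians(10); m=p.mean(0)[:2]
    print(z,p[:,:2].round(4).tolist(),"yaw",(np.degrees(np.arctan2(d[1],d[0]))-90).round(2),"len",np.linalg.norm(d).round(4),"a",(m@[np.cos(n),np.sin(n)]).round(4),"l",(m@[-np.sin(n),np.cos(n)]).round(4))
w([(103,165),(621,185)],.022)
w([(110,147),(616,166)],.017)
w([(116,119),(613,135)],.012)
w([(124,99),(606,119)],.007)
w([(126,79),(600,81)],.002)
# colour-edge line fit: upper copper top-front edge
im=f["pixels"].astype(float)
```

```text
0.022 [[0.463, -0.0736], [0.4565, -0.0346]] yaw 9.46 len 0.0396 a 0.4433 l -0.1331
0.017 [[0.4638, -0.0736], [0.4572, -0.0345]] yaw 9.53 len 0.0397 a 0.4441 l -0.1332
0.012 [[0.4637, -0.0739], [0.4569, -0.0346]] yaw 9.87 len 0.0399 a 0.4439 l -0.1333
0.007 [[0.4642, -0.0738], [0.4578, -0.0347]] yaw 9.3 len 0.0396 a 0.4446 l -0.1335
0.002 [[0.4647, -0.0742], [0.4567, -0.0352]] yaw 11.6 len 0.0398 a 0.4442 l -0.1339
```

```bash
python3 -m inch '[{"x":0.02,"y":0,"z":0,"turn":-1},{"x":0.04,"y":0,"z":0,"turn":-1.6},{"x":0.0471,"y":0,"z":0,"turn":-1.6},{"x":0.0471,"y":0,"z":-0.02,"turn":-1.6},{"x":0.0471,"y":0,"z":-0.0328,"turn":-1.6},{"x":0.0471,"y":0,"z":-0.0328,"turn":-1.6},{"x":0.0471,"y":0,"z":-0.0328,"turn":-1.6}]' 1 15
python3 -m inch '[{"x":0,"y":0,"z":0,"turn":0},{"x":0,"y":0,"z":0,"turn":0},{"x":0,"y":0,"z":0,"turn":0},{"x":0,"y":0,"z":0,"turn":0},{"x":0,"y":0,"z":0,"turn":0},{"x":0,"y":0,"z":0,"turn":0},{"x":0,"y":0,"z":0,"turn":0},{"x":0,"y":0,"z":0,"turn":0},{"x":0,"y":0,"z":0,"turn":0},{"x":0,"y":0,"z":0,"turn":0},{"x":0,"y":0,"z":0,"turn":0},{"x":0,"y":0,"z":0,"turn":0},{"x":0,"y":0,"z":0,"turn":1},{"x":0,"y":0,"z":0,"turn":2.2},{"x":0,"y":0,"z":0,"turn":2.2},{"x":0,"y":0,"z":0,"turn":2.2}]' 0 12
python3 -c "
from h import *
st()"
python3 -m inch '[{"x":0,"y":0,"z":0,"turn":0},{"x":0,"y":0,"z":0,"turn":0},{"x":0,"y":0,"z":0,"turn":0},{"x":0,"y":0,"z":0,"turn":0},{"x":0,"y":0,"z":0,"turn":0},{"x":0,"y":0,"z":0.03,"turn":0},{"x":-0.02,"y":0,"z":0.0325,"turn":0},{"x":-0.0465,"y":0,"z":0.0325,"turn":0},{"x":-0.0465,"y":0,"z":0.0325,"turn":0},{"x":-0.0465,"y":0,"z":0.0325,"turn":0}]' 1 12
python3 - <<'E'
from h import *
import pickle
st(); f=grab_frame("wrist"); pickle.dump(f,open("w6.pkl","wb"))
u0,v0=238,302
save("w6",cv2.resize(f["pixels"][v0:v0+60,u0:u0+130],None,fx=6,fy=6,interpolation=cv2.INTER_CUBIC))
E
```

```text
time_s: 23.57
position: [0.4847, -0.0495, 0.0082]
eef_rot: [0.282, -3.114, 0.002]
ft_force: [-0.3, 0.2, -0.1]
grip_width: 0.0878
time_s: 24.9
position: [0.4849, -0.0495, 0.0082]
eef_rot: [0.342, -3.109, 0.002]
ft_force: [0.0, 0.2, 2.7]
grip_width: 0.0397
t 24.9 p [ 0.4849 -0.0495  0.0082] jaw 102.55 tilt 0.82 w 0.0397 F [0.  0.2 2.7] q7 1.85
time_s: 25.73
position: [0.4372, -0.0496, 0.0408]
eef_rot: [0.341, -3.108, 0.002]
ft_force: [-0.2, 0.3, 0.4]
grip_width: 0.0877
t 25.73 p [ 0.4372 -0.0496  0.0408] jaw 102.53 tilt 0.87 w 0.0877 F [-0.2  0.3  0.4] q7 1.84
```

View pics/w6.png

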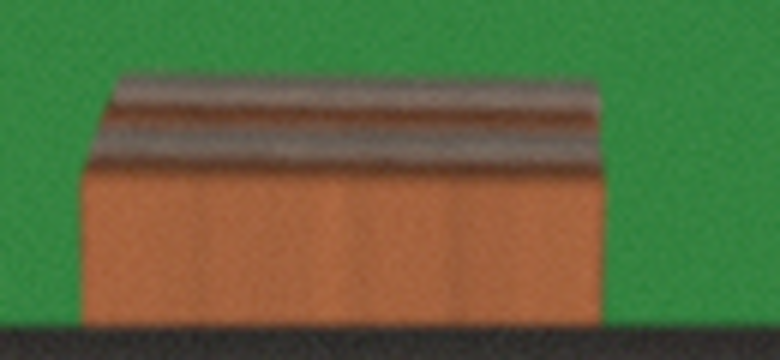

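The edges are now parallel. I check the numbers.

Run:
```python
from h import *
import pickle
f=pickle.load(open("w6.pkl","rb"))
def w(pts,z):
    uv=[((a+.5)/6-.5+238,(b+.5)/6-.5+302) for a,b in pts]; p=onplane(f,uv,z)
    d=p[1]-p[0]; n=np.radians(11.6); m=p.mean(0)[:2]
    print(z,p[:,:2].round(4).tolist(),"yaw",(np.degrees(np.arctan2(d[1],d[0]))-90).round(2),"len",np.linalg.norm(d).round(4),"a",(m@[np.cos(n),np.sin(n)]).round(4),"l",(m@[-np.sin(n),np.cos(n)]).round(4))
w([(83,172),(605,173)],.022)
w([(88,154),(602,157)],.017)
w([(102,125),(600,128)],.012)
w([(108,103),(599,110)],.007)
w([(121,75),(600,79)],.002)
```

```text
0.022 [[0.4642, -0.0747], [0.4557, -0.0359]] yaw 12.35 len 0.0397 a 0.4394 l -0.1467
0.017 [[0.4651, -0.0749], [0.4567, -0.0357]] yaw 12.11 len 0.0401 a 0.4404 l -0.1468
0.012 [[0.4648, -0.0745], [0.4565, -0.0356]] yaw 12.11 len 0.0398 a 0.4402 l -0.1466
0.007 [[0.4652, -0.0747], [0.4571, -0.0353]] yaw 11.6 len 0.0402 a 0.4407 l -0.1466
0.002 [[0.4648, -0.0744], [0.4565, -0.0352]] yaw 11.97 len 0.0401 a 0.4402 l -0.1463
```

All four coupons are flush within about 0.4 mm and 0.3 deg. Now to the weight.

```bash
python3 -m inch '[{"x":0,"y":0,"z":0.035,"turn":0},{"x":0,"y":0,"z":0.07,"turn":0},{"x":0.01,"y":0,"z":0.11,"turn":0},{"x":0.017,"y":0.03,"z":0.13,"turn":-5},{"x":0.017,"y":0.07,"z":0.13,"turn":-10},{"x":0.017,"y":0.11,"z":0.13,"turn":-15},{"x":0.017,"y":0.15,"z":0.13,"turn":-18.5},{"x":0.017,"y":0.19,"z":0.13,"turn":-18.5},{"x":0.017,"y":0.23,"z":0.13,"turn":-18.5},{"x":0.017,"y":0.27,"z":0.13,"turn":-18.5},{"x":0.017,"y":0.31,"z":0.12,"turn":-18.5},{"x":0.017,"y":0.34,"z":0.11,"turn":-18.5},{"x":0.017,"y":0.3676,"z":0.11,"turn":-18.5},{"x":0.017,"y":0.3676,"z":0.11,"turn":-18.5},{"x":0.017,"y":0.3676,"z":0.11,"turn":-18.5},{"x":0.017,"y":0.3676,"z":0.11,"turn":-18.5}]' 1 12
python3 - <<'E'
from h import *
import pickle
st(); f=grab_frame("wrist"); pickle.dump(f,open("w7.pkl","wb"))
C=cloud(f); z=C[...,2]; im=f["pixels"]
print("depth at rows", [C[v,320].round(3).tolist() for v in (200,230,260)])
def rect(m,n):
    m=m.astype(np.uint8); k,l,s,c=cv2.connectedComponentsWithStats(m)
    for i in range(1,k):
        if s[i,4]>300:
            p=C[l==i][:,:2]*1000; r=cv2.minAreaRect(p.astype(np.float32)); print(n,s[i],np.round(r[0],1),np.round(r[1],1),round(r[2],2),"meanz",z[l==i].mean().round(4))
ok=(f["range_z"]>.1)&(C[...,0]<.5)
rect(ok&(z>.038)&(z<.055),"bar"); rect(ok&(z>.012)&(z<.024),"block")
save("w7",cv2.resize(im[150:310,220:420],None,fx=4,fy=3.75,interpolation=cv2.INTER_CUBIC))
E
```

```text
time_s: 27.12
position: [0.4563, 0.3175, 0.1507]
eef_rot: [-0.163, -3.124, -0.0]
ft_force: [0.3, -0.4, -0.2]
grip_width: 0.088
t 27.12 p [0.4563 0.3175 0.1507] jaw 84.02 tilt 0.78 w 0.088 F [ 0.3 -0.4 -0.2] q7 0.76
depth at rows [[0.434, 0.321, 0.02], [0.449, 0.32, 0.046], [0.469, 0.318, 0.047]]
bar [ 313  210   23   56 1213] [455.3 321.9] [14.  35.6] 85.47 meanz 0.0464
bar [ 36 231  25  21 391] [439.4 144.6] [12.6 13.2] 5.34 meanz 0.0423
bar [ 52 269  24  22 387] [466.1 147.8] [13.5 13.5] 0.39 meanz 0.0421
bar [112 297  23  21 365] [489.1 182.2] [13. 14.] 37.74 meanz 0.0424
block [ 507  155   91  117 1018] [454.4 470.5] [30.1 87.6] 60.35 meanz 0.0182
block [600 171  40  94 980] [465.5 526.9] [67.1 21.9] 10.73 meanz 0.0173
block [ 294  193   59   72 2755] [455.5 321.9] [40.1 49.8] 85.58 meanz 0.0188
```

View pics/w7.png

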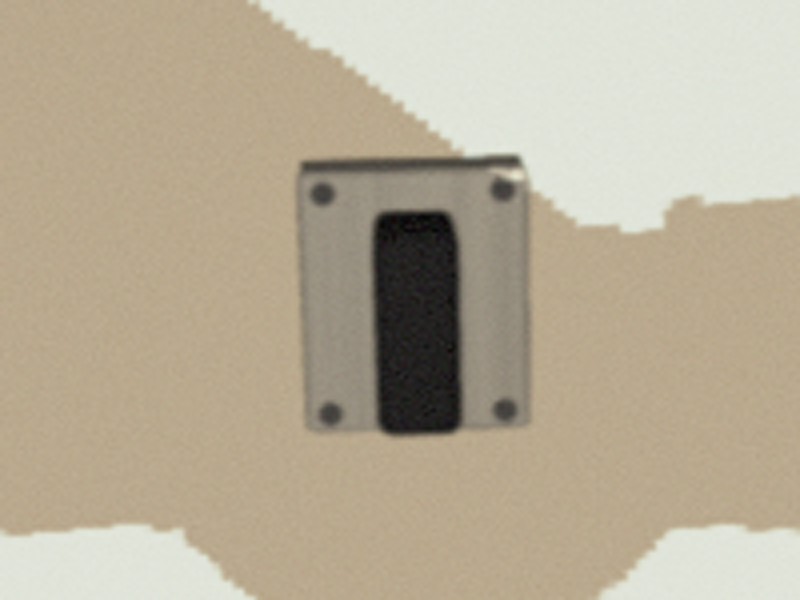

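The view shows the weight square in the crop, with the bar at (418,322). It measures 40x50 mm, centred at (0.455, 0.322), with its yaw about -4.4 deg. Now I grasp it.

```bash
python3 -m inch '[{"x":-0.0018,"y":0.0046,"z":-0.03,"turn":1.6},{"x":-0.0018,"y":0.0046,"z":-0.06,"turn":1.6},{"x":-0.0018,"y":0.0046,"z":-0.09,"turn":1.6},{"x":-0.0018,"y":0.0046,"z":-0.11,"turn":1.6},{"x":-0.0018,"y":0.0046,"z":-0.122,"turn":1.6},{"x":-0.0018,"y":0.0046,"z":-0.1292,"turn":1.6},{"x":-0.0018,"y":0.0046,"z":-0.1292,"turn":1.6},{"x":-0.0018,"y":0.0046,"z":-0.1292,"turn":1.6}]' 1 12
python3 -m inch '[{"x":0,"y":0,"z":0,"turn":0},{"x":0,"y":0,"z":0,"turn":0},{"x":0,"y":0,"z":0,"turn":0},{"x":0,"y":0,"z":0,"turn":0},{"x":0,"y":0,"z":0,"turn":0},{"x":0,"y":0,"z":0,"turn":0},{"x":0,"y":0,"z":0,"turn":0},{"x":0,"y":0,"z":0,"turn":0},{"x":0,"y":0,"z":0,"turn":0},{"x":0,"y":0,"z":0,"turn":0},{"x":0,"y":0,"z":0,"turn":0},{"x":0,"y":0,"z":0,"turn":0},{"x":0,"y":0,"z":0,"turn":0},{"x":0,"y":0,"z":0,"turn":0},{"x":0,"y":0,"z":0,"turn":0},{"x":0,"y":0,"z":0,"turn":0},{"x":0,"y":0,"z":0,"turn":0},{"x":0,"y":0,"z":0,"turn":0}]' 0 12
python3 -c "
from h import *
st()"
```

```text
time_s: 27.83
position: [0.4554, 0.3213, 0.0224]
eef_rot: [-0.123, -3.127, -0.001]
ft_force: [0.5, 0.4, -0.2]
grip_width: 0.0876
time_s: 29.33
position: [0.4554, 0.3213, 0.0224]
eef_rot: [-0.123, -3.127, -0.001]
ft_force: [0.3, 0.7, -0.3]
grip_width: 0.0133
t 29.33 p [0.4554 0.3213 0.0224] jaw 85.5 tilt 0.72 w 0.0133 F [ 0.3  0.7 -0.3] q7 0.77
```

```bash
python3 -m inch '[{"x":0,"y":0,"z":0,"turn":0},{"x":0,"y":0,"z":0,"turn":0},{"x":0,"y":0,"z":0.01,"turn":0},{"x":0,"y":0,"z":0.03,"turn":0},{"x":0,"y":0,"z":0.055,"turn":0},{"x":0,"y":0,"z":0.08,"turn":0},{"x":0,"y":0,"z":0.1,"turn":0},{"x":0,"y":0,"z":0.1,"turn":0}]' 0 35
python3 -m inch '[{"x":0,"y":-0.01,"z":0,"turn":0},{"x":0.005,"y":-0.03,"z":0,"turn":1},{"x":0.01,"y":-0.06,"z":0,"turn":3},{"x":0.015,"y":-0.09,"z":0,"turn":5},{"x":0.02,"y":-0.12,"z":0,"turn":7},{"x":0.025,"y":-0.15,"z":0,"turn":9},{"x":0.029,"y":-0.18,"z":0,"turn":11},{"x":0.029,"y":-0.21,"z":0,"turn":13},{"x":0.029,"y":-0.24,"z":0,"turn":15},{"x":0.029,"y":-0.27,"z":0,"turn":16.9},{"x":0.029,"y":-0.3,"z":0,"turn":16.9},{"x":0.029,"y":-0.33,"z":0,"turn":16.9},{"x":0.029,"y":-0.35,"z":0,"turn":16.9},{"x":0.029,"y":-0.365,"z":0,"turn":16.9},{"x":0.029,"y":-0.371,"z":0,"turn":16.9},{"x":0.029,"y":-0.371,"z":0,"turn":16.9},{"x":0.029,"y":-0.371,"z":0,"turn":16.9},{"x":0.029,"y":-0.371,"z":0,"turn":16.9}]' 0 35
python3 - <<'E'
from h import *
import pickle
o=st(); R=cv2.Rodrigues(o['eef_rot'])[0]; print(R[:,2])
f=grab_frame("wrist"); pickle.dump(f,open("w8.pkl","wb"))
save("w8",cv2.resize(f["pixels"][130:330,220:420],None,fx=3,fy=3,interpolation=cv2.INTER_CUBIC))
E
```

```text
time_s: 30.0
position: [0.4573, 0.3226, 0.1268]
eef_rot: [-0.124, -3.132, -0.007]
ft_force: [0.3, -0.1, -2.1]
grip_width: 0.0135
time_s: 31.5
position: [0.486, -0.0471, 0.1264]
eef_rot: [0.34, -3.114, -0.006]
ft_force: [0.5, 0.1, -2.0]
grip_width: 0.0136
t 31.5 p [ 0.486  -0.0471  0.1264] jaw 102.47 tilt 0.57 w 0.0136 F [ 0.5  0.1 -2. ] q7 1.78
[-0.00942119  0.00309744 -0.99995082]
```

View pics/w8.png

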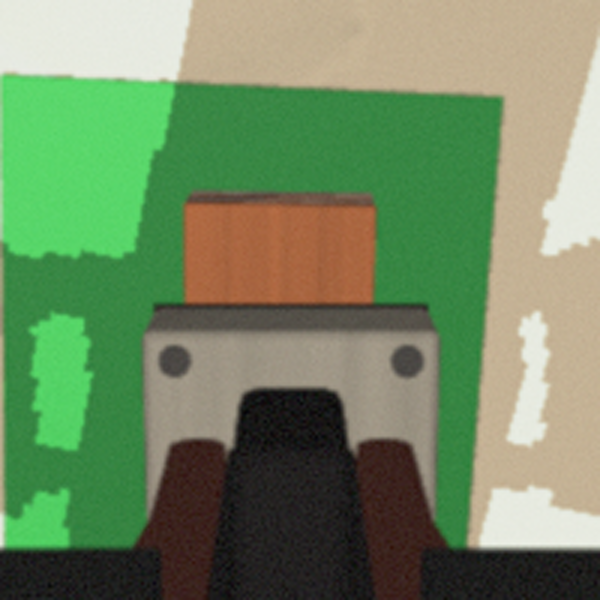

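The view shows the weight over the stack, with the sole front edge at (154..428,306) and the stack's front edge at (185..376,206).

```bash
cat >> h.py <<'E'
def ed(f,pts,z,s,u0,v0):
    uv=[((a+.5)/s-.5+u0,(b+.5)/s-.5+v0) for a,b in pts]; p=onplane(f,uv,z)
    d=p[1]-p[0]; y=np.arctan2(-d[0],d[1]); c=p.mean(0)[:2]+.025*np.array([np.cos(y),np.sin(y)])
    print(z,"yaw",np.degrees(y).round(2),"len",np.linalg.norm(d).round(4),"centre",c.round(4))
E
python3 - <<'E'
from h import *
import pickle
f=pickle.load(open("w8.pkl","rb")); zt=get_obs()["position"][2]-.0224; print(zt)
ed(f,[(154,306),(428,306)],zt,3,220,130)
ed(f,[(145,331),(438,331)],zt+.018,3,220,130)
ed(f,[(185,206),(376,207)],.022,3,220,130)
C=cloud(f); p=C[(f["range_z"]>.1)&(abs(C[...,2]-zt-.018)<.006)&(abs(C[...,0]-.48)<.06)&(abs(C[...,1]+.05)<.06)]
A=np.c_[p[:,:2]-p[:,:2].mean(0),np.ones(len(p))]; print(len(p),"plane slope deg, z",np.degrees(np.linalg.lstsq(A,p[:,2],rcond=None)[0][:2]),p[:,2].mean(),st()["position"])
E
```

```text
0.10409228201008983
0.10409228201008983 yaw 12.38 len 0.0402 centre [ 0.4869 -0.0474]
0.12209228201008983 yaw 12.38 len 0.039 centre [ 0.4863 -0.0476]
0.022 yaw 12.1 len 0.0397 centre [ 0.4846 -0.0499]
t 31.55 p [ 0.4861 -0.047   0.1265] jaw 102.49 tilt 0.55 w 0.0136 F [-0.2  0.3 -2.7] q7 1.78
3650 plane slope deg, z [4.18817284 1.22332329] 0.12254793079711698 [ 0.48614942 -0.04703941  0.12649228]
```

Run:
```python
from h import *
import pickle
f=pickle.load(open("w8.pkl","rb")); C=cloud(f)
P=[]
for (a0,a1) in ((155,165),(190,225),(355,390),(415,430)):
    for (b0,b1) in ((338,350),(375,430)):
        q=C[130+b0//3:130+b1//3,220+a0//3:220+a1//3].reshape(-1,3); q=q[(q[:,2]>.1)&(q[:,2]<.135)]; P.append(q); print(a0,b0,len(q),np.median(q,0).round(4),q[:,2].std().round(4))
p=np.vstack(P); A=np.c_[p[:,:2]-p[:,:2].mean(0),np.ones(len(p))]
for _ in range(3):
    s=np.linalg.lstsq(A,p[:,2],rcond=None)[0]; r=abs(p[:,2]-A@s); k=r<.0012; p=p[k];A=A[k]
print(np.degrees(s[:2]),s[2],len(p))
f=pickle.load(open("w7.pkl","rb")); C=cloud(f); p=C[(C[...,2]>.012)&(C[...,2]<.024)&(abs(C[...,0]-.455)<.03)&(abs(C[...,1]-.322)<.03)]
A=np.c_[p[:,:2]-p[:,:2].mean(0),np.ones(len(p))]; print("ref on table slope",np.degrees(np.linalg.lstsq(A,p[:,2],rcond=None)[0][:2]),p[:,2].mean())
```

```text
155 338 16 [ 0.4669 -0.0699  0.1225] 0.0008
155 375 72 [ 0.4751 -0.0683  0.1228] 0.0006
190 338 48 [ 0.4656 -0.0637  0.1228] 0.0006
190 375 214 [ 0.4737 -0.062   0.1228] 0.0006
355 338 48 [ 0.4609 -0.0422  0.1227] 0.0006
355 375 216 [ 0.4689 -0.0404  0.1229] 0.0006
415 338 20 [ 0.4593 -0.0359  0.1229] 0.0005
415 375 90 [ 0.4674 -0.0339  0.1229] 0.0006
[0.43909537 0.4505074 ] 0.12281493462373917 682
ref on table slope [ 0.47976842 -0.18739579] 0.018834280502486925
```

The weight is level within 0.5 deg. I correct it and descend in two stages.

```bash
python3 -m inch '[{"x":-0.001,"y":-0.001,"z":-0.01,"turn":-0.2},{"x":-0.002,"y":-0.0024,"z":-0.03,"turn":-0.2},{"x":-0.002,"y":-0.0024,"z":-0.045,"turn":-0.2},{"x":-0.002,"y":-0.0024,"z":-0.055,"turn":-0.2},{"x":-0.002,"y":-0.0024,"z":-0.06,"turn":-0.2},{"x":-0.002,"y":-0.0024,"z":-0.06,"turn":-0.2},{"x":-0.002,"y":-0.0024,"z":-0.06,"turn":-0.2},{"x":-0.002,"y":-0.0024,"z":-0.06,"turn":-0.2}]' 0 35
python3 - <<'E'
from h import *
import pickle
st()
f=grab_frame("wrist"); pickle.dump(f,open("w9.pkl","wb"))
save("w9",cv2.resize(f["pixels"][150:270,220:420],None,fx=4,fy=4,interpolation=cv2.INTER_CUBIC))
E
```

```text
time_s: 32.22
position: [0.4848, -0.0493, 0.0671]
eef_rot: [0.336, -3.116, -0.006]
ft_force: [0.0, -0.1, -1.5]
grip_width: 0.0134
t 32.22 p [ 0.4848 -0.0493  0.0671] jaw 102.3 tilt 0.49 w 0.0134 F [ 0.  -0.1 -1.5] q7 1.79
```

View pics/w9.png

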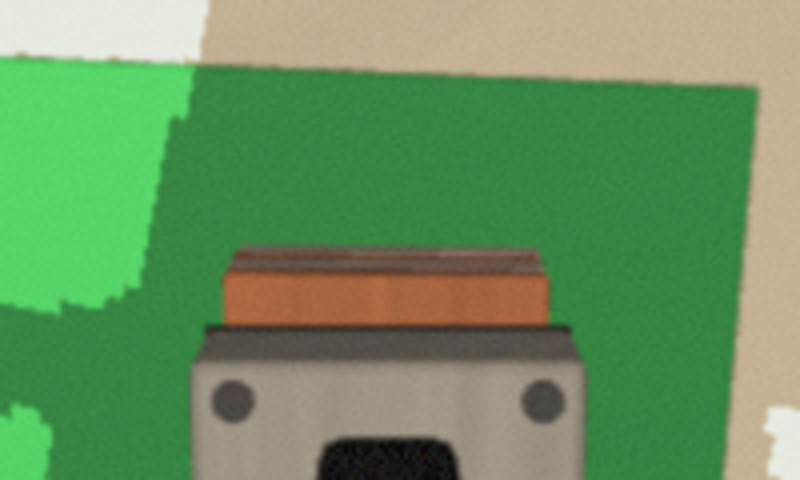

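Sole front edge is at (206..570,329), and the stack's top front edge is at (224..548,273).

Run:
```python
from h import *
import pickle
f=pickle.load(open("w9.pkl","rb")); z=.0447
ed(f,[(206,328),(570,328)],z,4,220,150)
ed(f,[(192,362),(584,362)],z+.018,4,220,150)
ed(f,[(224,272),(548,273)],.022,4,220,150)
C=cloud(f); p=C[(C[...,2]>z+.014)&(C[...,2]<z+.023)&(abs(C[...,0]-.48)<.045)&(abs(C[...,1]+.05)<.04)]; print("block top z",np.median(p[:,2]),len(p)); st()
```

```text
0.0447 yaw 12.22 len 0.0401 centre [ 0.4857 -0.0496]
0.06269999999999999 yaw 12.21 len 0.0392 centre [ 0.4852 -0.0498]
0.022 yaw 12.05 len 0.0397 centre [ 0.484  -0.0502]
block top z 0.06338162734093924 3500
t 32.27 p [ 0.4849 -0.0494  0.0672] jaw 102.29 tilt 0.47 w 0.0138 F [ 0.3 -1.  -0.9] q7 1.79
```

```bash
python3 -m inch '[{"x":-0.0005,"y":-0.0003,"z":-0.004,"turn":-0.1},{"x":-0.0013,"y":-0.0005,"z":-0.008,"turn":-0.1},{"x":-0.0013,"y":-0.0005,"z":-0.011,"turn":-0.1},{"x":-0.0013,"y":-0.0005,"z":-0.013,"turn":-0.1},{"x":-0.0013,"y":-0.0005,"z":-0.013,"turn":-0.1},{"x":-0.0013,"y":-0.0005,"z":-0.013,"turn":-0.1},{"x":-0.0013,"y":-0.0005,"z":-0.013,"turn":-0.1},{"x":-0.0013,"y":-0.0005,"z":-0.013,"turn":-0.1},{"x":-0.0013,"y":-0.0005,"z":-0.013,"turn":-0.1},{"x":-0.0013,"y":-0.0005,"z":-0.013,"turn":-0.1}]' 0 35
python3 - <<'E'
from h import *
import pickle
o=st(); z=o["position"][2]-.0224
f=grab_frame("wrist"); C=cloud(f); p=C[(C[...,2]>z+.014)&(C[...,2]<z+.023)&(abs(C[...,0]-.48)<.045)&(abs(C[...,1]+.05)<.04)]
print("underside z",z,"by depth",np.median(p[:,2])-.0188,"qvel",abs(o["qvel"]).max())
# edges: copper strip & steel boundary by columns
im=f["pixels"].astype(int); hsv=cv2.cvtColor(f["pixels"],cv2.COLOR_RGB2HSV)
cop=cv2.inRange(hsv,(4,110,110),(18,255,255)); cop[:150]=0; cop[300:]=0; cop[:,:240]=0; cop[:,400:]=0
v,u=np.nonzero(cop); print("copper u",u.min(),u.max(),"v",v.min(),v.max())
us=np.arange(u.min()+4,u.max()-3); top=[v[u==k].min() for k in us]; bot=[v[u==k].max() for k in us]
pt=np.polyfit(us,top,1);pb=np.polyfit(us,bot,1)
L,Rr=u.min()-.5,u.max()+.5
for n,c,zz in(("stack",pt,.022),("weight sole",pb,z)):
    ed(f,[(L,np.polyval(c,L)-.5*(n=="stack")+ (1.5 if n!="stack" else 0)),(Rr,np.polyval(c,Rr)-.5*(n=="stack")+(1.5 if n!="stack" else 0))],zz,1,0,0)
t=grab_frame("top"); D=cloud(t)
for n,uv in(("vial",(352,232)),("rack",(336,294)),("petri",(392,207)),("bottle",(184,178))): print(n,D[uv[1],uv[0]].round(3))
r=cv2.inRange(cv2.cvtColor(t["pixels"],cv2.COLOR_RGB2HSV),(10,150,100),(25,255,255)); r[:,:300]=0;r[:,370:]=0; r[:255]=0
c=max(cv2.findContours(r,cv2.RETR_EXTERNAL,cv2.CHAIN_APPROX_NONE)[0],key=cv2.contourArea); print("rack",cv2.minAreaRect((onplane(t,c.reshape(-1,2),.042)[:,:2]*1000).astype(np.float32)))
E
```

```text
time_s: 33.1
position: [0.4837, -0.0498, 0.0543]
eef_rot: [0.333, -3.117, -0.006]
ft_force: [-0.2, 0.7, -2.6]
grip_width: 0.0138
t 33.1 p [ 0.4837 -0.0498  0.0543] jaw 102.2 tilt 0.46 w 0.0138 F [-0.2  0.7 -2.6] q7 1.79
underside z 0.03188791935194264 by depth 0.03182931325074061 qvel 0.0011584722083510047
copper u 274 359 v 222 230
0.022 yaw 11.66 len 0.0398 centre [ 0.4839 -0.0505]
0.03188791935194264 yaw 12.11 len 0.0379 centre [ 0.4845 -0.0502]
vial [0.584 0.135 0.064]
rack [0.476 0.165 0.031]
petri [0.64  0.055 0.013]
bottle [0.674 0.425 0.116]
rack ((476.2099914550781, 165.55250549316406), (109.79740142822266, 60.95342254638672), 6.384732246398926)
```

```bash
python3 -c "
from h import *
print(close_job())"
```

```text
the job is handed in; nothing more can be done
None
```

I handed the job in at about 33 s of the 67 s allowed. The coupons were squared and let go. The weight was carried over the rack and is held about 1 cm above the stack.

**Coupons:** I squeezed the stack alternately across both directions. Coupons 2–4 came flush, but the lowest stayed turned by about 2°, and pressing lower and harder did not fix it. I then gripped only the upper three and turned them onto the lowest. The last close measurement put all four edges within about 0.5 mm and 0.4° of the lowest. The two lower, firmer squeezes pressed the fingertips onto the mat with about 17–24 N.

**Weight:** the final checks over the stack were:

| Check | Result |
|---|---|
| Gap above the top coupon | about 9.9 mm by both arm height and wrist depth |
| Centring | within about 0.7 mm |
| Alignment with the stack | within about 0.2–0.5° |
| Level (measured at the hover, about 10 cm up) | about 0.5° |

- **Disagreement on alignment:** the last image-code reading gave 0.45°; the one just before, read off the picture, gave about 0.2°. I trust that one more, because the last had only a thin strip of copper to work with.
- **Gripper tilt:** the gripper itself kept about 0.5° of tilt from the mat contact. It is mostly about the jaw axis, so I left it.

**Other objects:** the rack's measured outline is identical to the start. The petri dish and bottle read within about 2 mm of their first positions. The vial matched sideways, but its single depth reading was 6 mm higher than at the start (64 mm against 58 mm). I took that as edge noise and did not check it further.

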